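# Line up the riser stack and pin it

## Task

On the round dark foot a thin shim and a thick sleeve are stacked, but the sleeve sits off to one side. Shift the sleeve so that its hole lines up with the holes below, then take the longer of the two headed pins out of the pin block and put it down through sleeve, shim and foot until its head rests on the sleeve. Leave the shorter pin in the block and let go of everything.

Things in the scene. Friction and masses are not known exactly. Their poses are not given: they have to be found in the camera images.
- foot: Fixed round dark steel foot, 100 mm across, 25 mm high, with an upright 30 mm through hole at its centre. Origin: on the hole's axis at the underside (bench top), z up. On it lies a loose aluminium shim ring (62 mm across, 14 mm thick, 30 mm hole), centred within 2 mm; its top is 39 mm above the origin. The stack's top with the sleeve is 75 mm above the origin.
- sleeve_mid (a point): Centre, half-way up, of the loose aluminium sleeve: an upright thick ring 62 mm across outside, 36 mm high, 30 mm through hole along its z, 0.18 kg. It stands on the shim, 20 to 24 mm off the foot's axis to some side. Its underside and the shim's top are 18 mm below this point: keep the fingertips above that. Grip it across the outside.
- long_pin_head (a point): Centre, half-way up, of the long steel pin's head: round, 42 mm across, 40 mm high. Below it along z a shank 14 mm across, 70 mm long; its tip is 90 mm below this point. 0.14 kg. It starts upright, 28 mm deep in one of two holes 90 mm apart in a grey block (50x150x36 mm); lift it straight up. Fully home in the stack this point is 95 mm above the foot's origin.
- short_pin_head (a point): Centre, half-way up, of the short pin's head, in the other hole of the same block: the same head (42 mm across, 40 mm high), but its shank is only 40 mm long, so it stands 30 mm lower. Not wanted; it stays there.
There are look-alikes about, which are no part of the job. What is shaped like the part that bears sleeve_mid but pink is not meant.

How it is judged:
By the outcome, as a careful person would: the job done as asked, in the order asked, and still so for the second after the job is handed in, with the robot touching nothing.
It also fails if it takes over 50 s, if anything falls off the work surface, if the arm or the gripper's body presses on something with over 40 N, if the wrist force passes 120 N, or if a joint passes its speed limit or range.

## Robot

A 6-joint arm with a two-finger parallel gripper is mounted at the origin on a cart in front of the work surface, level with it; the furniture and walls round the work are solid. World frame = base frame: x ahead of the robot, y to its left, z up, the work surface at z = 0. Lengths are in m, angles in rad, forces in N, time in s.
With the tool pointing down it reaches from about 0.4 to 0.825 m from the base axis. Payload 7 kg.
Tool frame: the origin (TCP) lies on the centre line of the jaws, within the pads' length; the fingertips stand 11 mm ahead of it and the grasp point (between the pads) lies 8 mm behind it; z points along the fingers, y is the direction in which the jaws open and shut (so a half turn about z gives the same grasp; the last joint's range is limited). The gripper opens to 88 mm and grips with 3 to 60 N. Pads are 19 mm wide; open, the fingers measure 130 mm over their backs; the gripper's body (78 mm by 193 mm) begins 47 mm behind the grasp point.
Start: joints at [1.405, 0.359, 0.012, 0, -1.224, -0.288], TCP at [0.296, 0.607, 0.238] pointing down, gripper open.
Joint ranges: [-3.07, 3.07], [-1.43, 2.12], [-1.02, 1.25], [-3.03, 1.67], [-3.05, -0], [-3.03, 3.03]. Speed limits (rad/s): [2.39, 2.39, 3.01, 3.14, 3.14, 3.14].

## Interface

Orientations are given as [roll, pitch, yaw] about the fixed x, y, z axes, in that order (R = Rz(yaw) Ry(pitch) Rx(roll)).
In Python, from station import * gives the robot as it stands.
- The arm moves only by the tool play_rows, never from a script. Its argument "targets" is a list of rows, each a list of 7 numbers: the turn, a rotation vector about the world's x, y, z in rad, then the shift along the world's x, y, z in m, then the opening, from 0 (shut) to 1 (fully open). A call has 1 to 12 rows; each row shifts and turns the pose as measured when the row begins; what a row does not reach is not made up. A row lasts 1/8 s, in which the tool goes at most 62.5 mm and 10.7 degrees, less where a joint would pass 70% of its speed; a pose out of reach is approached as far as the arm can. A call is refused whole if a number of a shift passes 0.0625 or a number of a turn 0.188, either way. A call with a gripper value outside its range is refused whole. The fingers move at their own pace and stop on an object; "grip_force" is the grip in N (left out, the last holds). Time passes only in rows, so rows that do not move let the fingers close. It gives the time, the measured TCP pose, the force and the opening at its end, in the units of the state.
- get_state(): the state, without advancing time (a new reading comes with each control period).
- grab_frame(name): name is "scene" or "top" or "wrist"; returns (picture, depth): 400x640x3 uint8, blue, green, red; 400x640 float32, m along the optical axis (not along the pixel's ray), 0 where there is no reading.
- camera_params(name): a dict with "camera_matrix" (3x3 intrinsics, pixels), "extrinsics" (4x4, takes a point from world to camera coordinates); the wrist camera has in their place "hand_eye" (4x4, takes a point from camera to tool coordinates, whose origin is the TCP and whose axes are the flange's). Camera axes: x right, y up, looking along -z (the intrinsics and any distortion apply to the point x, -y, -z); pixel columns grow to the right and rows downward; lengths in m; the calibration is good to about 2 mm. The wrist camera is an equidistant fisheye: a pixel r from the principal point sees the ray r / f radians off the axis. A picture is of the moment at which its call begins: read the wrist's pose just before it. camera_params takes no time and is no camera call.
- job_done(): hands the job in, once; it reports no verdict.
The state is a dict: "t": time; "q": joint angles; "qd": joint speeds; "joint_efforts": joint torques, N m; "eef_pos": TCP position; "ee_rot": TCP orientation; "force": force on the tool from outside, world axes, zero at the start; "moment": the same for the moment, N m; "width": finger opening in m.
Only numpy, scipy, OpenCV 4.12 (cv2) and the standard library are available. Lean on these libraries where they do the work, as an engineer would, in place of code of your own. Each camera call takes 0.05 s, during which the arm holds its last target.

## Working session

There is one attempt and no reset: what is moved stays moved. The work goes in short steps, Python scripts to look and compute and a tool call to move; the robot and the scene stay as the last step left them, time stands still between calls to the robot, and variables do not carry over. Pictures are saved under pics/ and viewed, and the job is handed in when it is done.

Besides the shell and the picture viewer there is one more tool, called after "Emit:" as a command line: name --pt "numbers of a row" for each row, then --argument value for the rest. play_rows: Moves the arm, as the interface text tells. Its arguments: {"type":"object","properties":{"targets":{"type":"array","items":{"type":"array","items":{"type":"number"}}},"grip_force":{"type":"number"}},"required":["targets"]}

```bash
mkdir -p pics; ls
python3 - <<'E'
from station import *
import cv2,numpy as np
s=get_state();print(s)
for n in("scene","top","wrist"):
    im,d=grab_frame(n);cv2.imwrite(f"pics/{n}0.png",im);np.savez(f"{n}0.npz",im=im,d=d)
    p=camera_params(n);print(n,{k:np.round(v,4).tolist() if not isinstance(v,str) else v for k,v in p.items()})
E
```

```text
pics
{'t': 0.0, 'q': array([ 1.40507959e+00,  3.59411618e-01,  1.10824965e-02, -3.31019297e-04,
       -1.22410506e+00, -2.88098953e-01]), 'qd': array([ 1.87403046e-03, -8.97051358e-04,  1.17289154e-04,  7.07589333e-04,
        8.05390972e-04,  7.96746704e-05]), 'joint_efforts': array([-7.61769461e-04, -5.82721603e+01,  2.93061626e+01,  6.99701920e+00,
        6.94390954e-03, -1.63977584e-04]), 'eef_pos': array([0.29574419, 0.60625191, 0.23662041]), 'ee_rot': array([ 3.13993388e+00, -1.67051484e-04, -4.53928288e-01]), 'force': array([ 0.04104225, -0.05714435,  0.0757628 ]), 'moment': array([ 0.01080167, -0.03375749,  0.01879416]), 'width': 0.08750166165766707}
scene {'camera_matrix': [[425.8643, 0.0, 321.2912], [0.0, 425.8643, 196.6566], [0.0, 0.0, 1.0]], 'extrinsics': [[-0.5897, -0.8076, 0.0022, 0.1274], [0.516, -0.3746, 0.7704, -0.5038], [-0.6213, 0.4554, 0.6376, -0.3842], [0.0, 0.0, 0.0, 1.0]]}
top {'camera_matrix': [[390.9468, 0.0, 321.9346], [0.0, 390.9468, 193.9417], [0.0, 0.0, 1.0]], 'extrinsics': [[-0.0094, -0.9997, 0.0237, -0.2895], [0.9975, -0.0077, 0.0701, -0.6388], [-0.0699, 0.0243, 0.9973, -0.8731], [0.0, 0.0, 0.0, 1.0]]}
wrist {'camera_matrix': [[309.7069, 0.0, 321.74], [0.0, 309.7069, 199.2982], [0.0, 0.0, 1.0]], 'hand_eye': [[0.0007, 0.9505, 0.3106, 0.0852], [1.0, -0.0004, -0.0011, 0.0005], [-0.0009, 0.3106, -0.9505, -0.1466], [0.0, 0.0, 0.0, 1.0]]}
```

View pics/scene0.png

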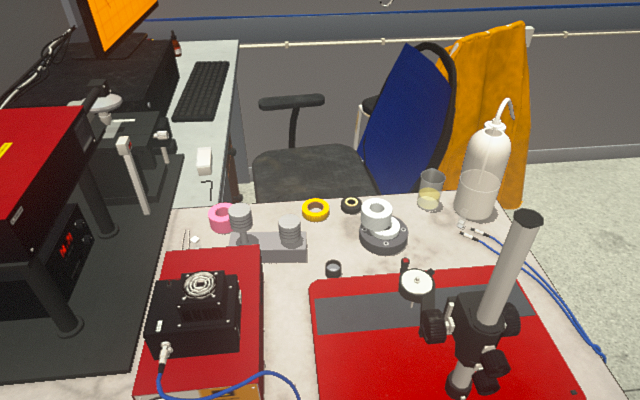

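View pics/top0.png

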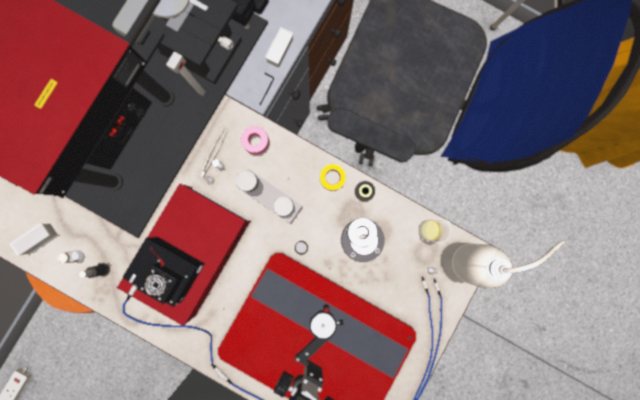

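View pics/wrist0.png

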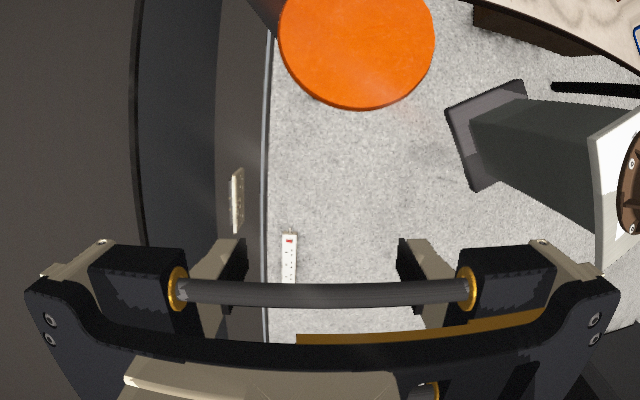

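```bash
cat > h.py <<'E'
import numpy as np,cv2
from station import *
def cloud(n,d):
    p=camera_params(n);K=p["camera_matrix"];E=np.array(p["extrinsics"])
    v,u=np.mgrid[:400,:640]
    c=np.stack([(u-K[0][2])/K[0][0]*d,-(v-K[1][2])/K[1][1]*d,-d],-1)
    return (c-E[:3,3])@E[:3,:3]
def ray(n,u,v,z):
    p=camera_params(n);K=p["camera_matrix"];E=np.array(p["extrinsics"]);R=E[:3,:3]
    o=-R.T@E[:3,3]; r=R.T@np.array([(u-K[0][2])/K[0][0],-(v-K[1][2])/K[1][1],-1])
    return o+r*(z-o[2])/r[2]
E
python3 - <<'E'
from h import *
for n in("scene","top"):
    f=np.load(f"{n}0.npz");P=cloud(n,f["d"]);P[f["d"]==0]=np.nan
    np.save(f"{n}P.npy",P)
    pts={"scene":[(240,212),(289,222),(376,207),(395,228),(222,217),(528,217),(480,330),(420,285),(200,285),(490,140),(430,190),(200,90),(125,140),(300,100),(100,90),(410,50)],
         "top":[(248,180),(284,206),(362,230),(362,240),(362,254),(254,140),(322,325),(300,380),(157,285),(200,230),(470,265),(430,232),(400,80),(420,20),(330,350),(180,65),(300,40),(110,50),(80,180),(30,60),(150,90),(230,300)]}[n]
    for u,v in pts: print(n,u,v,np.round(P[v,u],3))
b=cv2.resize(np.load("top0.npz")["im"][100:300,190:450],None,fx=3,fy=3,interpolation=cv2.INTER_CUBIC);cv2.imwrite("pics/topcrop.png",b)
b=cv2.resize(np.load("scene0.npz")["im"][180:290,190:450],None,fx=3,fy=3,interpolation=cv2.INTER_CUBIC);cv2.imwrite("pics/scenecrop.png",b)
E
```

```text
scene 240 212 [ 0.65  -0.134  0.117]
scene 289 222 [ 0.605 -0.209  0.085]
scene 376 207 [ 0.56  -0.389  0.063]
scene 395 228 [ 0.509 -0.398  0.038]
scene 222 217 [ 0.749 -0.132  0.033]
scene 528 217 [ 0.221 -0.244  0.363]
scene 480 330 [ 0.214 -0.223  0.204]
scene 420 285 [ 0.35  -0.29   0.098]
scene 200 285 [0.463 0.01  0.204]
scene 490 140 [ 0.473 -0.591  0.192]
scene 430 190 [ 0.538 -0.526  0.057]
scene 200 90 [ 1.369 -0.353  0.016]
scene 125 140 [ 0.873 -0.018  0.2  ]
scene 300 100 [ 1.293 -0.69  -0.089]
scene 100 90 [ 0.973 -0.018  0.263]
scene 410 50 [ 1.037 -0.958  0.115]
top 248 180 [ 0.659 -0.141  0.121]
top 284 206 [ 0.607 -0.212  0.087]
top 362 230 [ 0.553 -0.384  0.04 ]
top 362 240 [ 0.533 -0.379  0.078]
top 362 254 [ 0.498 -0.385  0.027]
top 254 140 [ 0.768 -0.135 -0.   ]
top 322 325 [ 0.362 -0.291  0.105]
top 300 380 [ 0.234 -0.243  0.056]
top 157 285 [0.463 0.006 0.207]
top 200 230 [ 0.558 -0.039  0.1  ]
top 470 265 [ 0.487 -0.573  0.174]
top 430 232 [ 0.547 -0.541  0.03 ]
top 400 80 [ 1.01  -0.548 -0.26 ]
top 420 20 [ 1.204 -0.617 -0.262]
top 330 350 [ 0.288 -0.309  0.032]
top 180 65 [ 0.874 -0.022  0.189]
top 300 40 [ 1.014 -0.246 -0.002]
top 110 50 [0.857 0.057 0.29 ]
top 80 180 [0.658 0.178 0.156]
top 30 60 [0.841 0.187 0.289]
top 150 90 [0.854 0.068 0.105]
top 230 300 [ 0.395 -0.082  0.003]
```

View pics/topcrop.png

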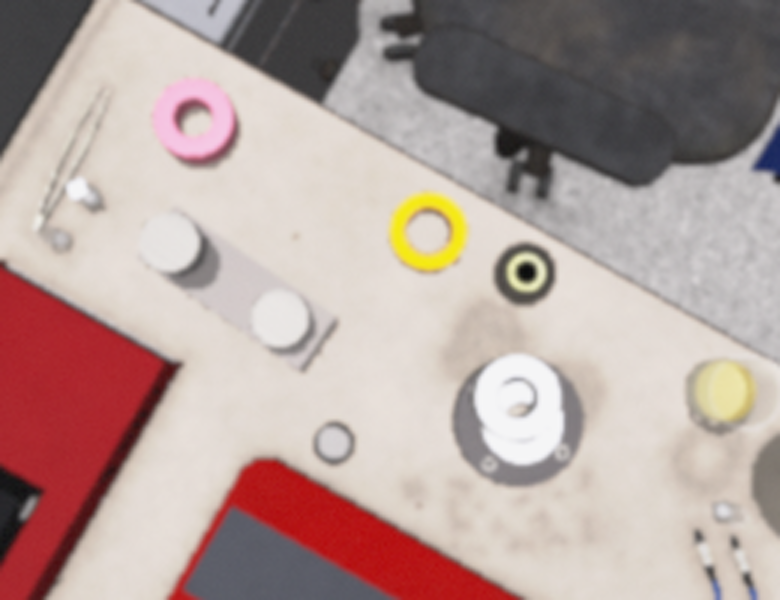

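View pics/scenecrop.png

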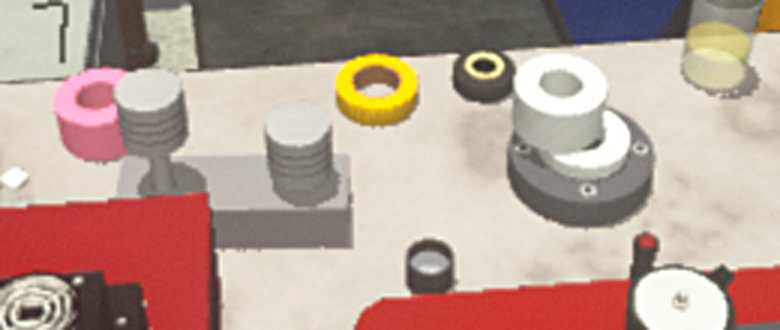

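Run:
```python
from h import *
for n in("scene","top"):
    E=np.array(camera_params(n)["extrinsics"]);print(n,"campos",-E[:3,:3].T@E[:3,3])
    P=np.load(f"{n}P.npy");im=np.load(f"{n}0.npz")["im"]
    def fit(name,c,r,z0,z1,z):
        m=(np.hypot(P[...,0]-c[0],P[...,1]-c[1])<r)&(P[...,2]>z0)&(P[...,2]<z1)
        mm=(m*255).astype(np.uint8)
        mm=cv2.morphologyEx(mm,cv2.MORPH_OPEN,np.ones((2,2)))
        cs,_=cv2.findContours(mm,cv2.RETR_EXTERNAL,cv2.CHAIN_APPROX_NONE);k=max(cs,key=cv2.contourArea)[:,0,:]
        W=np.array([ray(n,u,v,z) for u,v in k])[:,:2]
        A=np.c_[W,np.ones(len(W))];s=np.linalg.lstsq(A,(W**2).sum(1),rcond=None)[0]
        cx,cy=s[:2]/2;(ex,ey),er=cv2.minEnclosingCircle(W.astype(np.float32))
        print(n,name,"fit",np.round([cx,cy,np.sqrt(s[2]+cx*cx+cy*cy)],4),"encl",np.round([ex,ey,er],4),"zmed",np.median(P[m][:,2]),m.sum())
    fit("sleeve",(.545,-.38),.07,.066,.09,.075)
    fit("long",(.655,-.14),.04,.107,.135,.118)
    fit("short",(.607,-.212),.04,.078,.1,.088)
    fit("foot",(.53,-.38),.075,.012,.05,.025)
    ok=np.isfinite(P[...,0])&(P[...,2]>.15)
    r=np.hypot(P[...,0],P[...,1]);a=np.degrees(np.arctan2(P[...,1],P[...,0]))
    for lo in range(-60,90,10):
        q=ok&(a>lo)&(a<=lo+10)&(r<1.0)
        if q.any(): print(lo,"maxz",np.round(P[q][:,2].max(),3),"at r",np.round(r[q][P[q][:,2].argmax()],3))
```

```text
scene campos [0.09638356 0.08911135 0.63277572]
scene sleeve fit [ 0.5418 -0.3757  0.0318] encl [ 0.5415 -0.3759  0.0341] zmed 0.07370903463868776 493
scene long fit [ 0.6491 -0.1339  0.0228] encl [ 0.6488 -0.133   0.0262] zmed 0.11656219238084416 353
scene short fit [ 0.5988 -0.2071  0.0224] encl [ 0.599  -0.2067  0.0245] zmed 0.0867627055533023 333
scene foot fit [ 0.5169 -0.3791  0.0468] encl [ 0.5226 -0.3802  0.055 ] zmed 0.02490784510478427 1203
-60 maxz 0.364 at r 0.329
-50 maxz 0.365 at r 0.315
-40 maxz 0.178 at r 0.337
-10 maxz 0.276 at r 0.991
0 maxz 0.291 at r 0.816
10 maxz 0.292 at r 0.791
top campos [ 0.57346443 -0.27310949  0.92232841]
top sleeve fit [ 0.5485 -0.3809  0.0298] encl [ 0.5485 -0.3808  0.0309] zmed 0.0750760359211568 491
top long fit [ 0.6573 -0.1387  0.0204] encl [ 0.6577 -0.1387  0.0216] zmed 0.11767078158705786 337
top short fit [ 0.6062 -0.2116  0.0199] encl [ 0.6058 -0.212   0.0212] zmed 0.08786464408882257 302
top foot fit [ 0.5276 -0.3881  0.0432] encl [ 0.5288 -0.3879  0.0501] zmed 0.026011916075428285 944
-60 maxz 0.26 at r 0.805
-50 maxz 0.205 at r 0.362
-40 maxz 0.179 at r 0.34
-10 maxz 0.271 at r 0.949
0 maxz 0.294 at r 0.786
10 maxz 0.295 at r 0.698
```

Emit:
play_rows --pt "0 0 0 0 -0.035 0.05 1" --pt "0 0 -0.06 0 -0.035 0.05 1" --pt "0 0 -0.1 0 -0.04 0.045 1" --pt "0 0 -0.1 0.024 -0.054 0 1" --pt "0 0 -0.1 0.024 -0.054 0 1" --pt "0 0 -0.1 0.024 -0.054 0 1" --pt "0 0 -0.1 0.024 -0.054 0 1" --pt "0 0 -0.1 0.024 -0.054 0 1" --pt "0 0 -0.1 0.024 -0.054 0 1"

```text
t: 1.27
eef_pos: [0.4394, 0.1604, 0.3823]
ee_rot: [3.136, 0.001, -1.231]
force: [0.7, 0.1, 0.4]
width: 0.0876
```

Emit:
play_rows --pt "0 0 -0.1 0.011 -0.056 0 1" --pt "0 0 -0.1 0.011 -0.056 0 1" --pt "0 0 -0.1 0.011 -0.056 0 1" --pt "0 0 -0.1 0.011 -0.056 0 1" --pt "0 0 -0.1 0.011 -0.056 -0.01 1" --pt "0 0 -0.1 0.011 -0.054 -0.03 1" --pt "0 0 -0.1 0.011 -0.052 -0.03 1" --pt "0 0 -0.1 0.011 -0.052 -0.03 1" --pt "0 0 -0.1 0.011 -0.052 -0.03 1" --pt "0 0 -0.05 0.01 -0.05 -0.03 1" --pt "0 0 0 0 0 0 1"

```text
t: 2.65
eef_pos: [0.547, -0.3987, 0.2157]
ee_rot: [3.135, 0.001, -2.219]
force: [-0.6, 0.6, 0.6]
width: 0.0879
```

Run:
```python
from h import *
s=get_state();print(s["t"],s["q"],s["eef_pos"],s["ee_rot"])
im,d=grab_frame("wrist");cv2.imwrite("pics/wrist1.png",im);np.savez("wrist1.npz",im=im,d=d,p=s["eef_pos"],r=s["ee_rot"])
```

```text
2.65 [-0.34419294  0.37870905 -0.00699243 -0.00328813 -1.1912318  -0.30251246] [ 0.54704191 -0.39865189  0.21574497] [ 3.13482496e+00  1.07936030e-03 -2.21873306e+00]
```

View pics/wrist1.png

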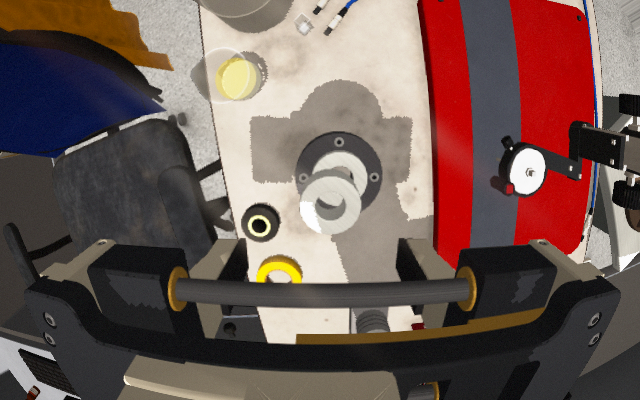

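```bash
cat >> h.py <<'E'
from scipy.spatial.transform import Rotation as Ro
def wdirs(u,v):
    p=camera_params("wrist");K=p["camera_matrix"]
    x=(np.asarray(u)-K[0][2])/K[0][0];y=(np.asarray(v)-K[1][2])/K[1][1];t=np.hypot(x,y)+1e-9
    return np.stack([np.sin(t)*x/t,-np.sin(t)*y/t,-np.cos(t)],-1)
def wpose(pos,rot):
    H=np.array(camera_params("wrist")["hand_eye"]);T=np.eye(4);T[:3,:3]=Ro.from_euler("xyz",rot).as_matrix();T[:3,3]=pos
    return T@H
def wcloud(d,pos,rot):
    v,u=np.mgrid[:400,:640];c=wdirs(u,v);c=c*(d/-c[...,2])[...,None];T=wpose(pos,rot)
    return c@T[:3,:3].T+T[:3,3]
def wray(u,v,z,pos,rot):
    T=wpose(pos,rot);r=wdirs(u,v)@T[:3,:3].T;o=T[:3,3]
    return o+r*((z-o[2])/r[...,2])[...,None]
def circ(W):
    A=np.c_[W,np.ones(len(W))];s=np.linalg.lstsq(A,(W**2).sum(1),rcond=None)[0];cx,cy=s[:2]/2
    return np.round([cx,cy,np.sqrt(s[2]+cx*cx+cy*cy)],4)
def wfit(name,P,pos,rot,c,r,z0,z1,z):
    m=(np.hypot(P[...,0]-c[0],P[...,1]-c[1])<r)&(P[...,2]>z0)&(P[...,2]<z1)
    mm=cv2.morphologyEx((m*255).astype(np.uint8),cv2.MORPH_OPEN,np.ones((3,3)))
    cs,_=cv2.findContours(mm,cv2.RETR_CCOMP,cv2.CHAIN_APPROX_NONE)
    for k in sorted(cs,key=cv2.contourArea)[::-1][:2]:
        k=k[:,0,:];W=wray(k[:,0],k[:,1],z,pos,rot)[:,:2];e=cv2.minEnclosingCircle(W.astype(np.float32))
        print(name,"fit",circ(W),"encl",np.round([*e[0],e[1]],4),"px",k.mean(0).round(1),len(k),"z",np.median(P[m][:,2]).round(4))
E
python3 - <<'E'
from h import *
f=np.load("wrist1.npz");p,r=f["p"],f["r"];P=wcloud(f["d"],p,r);P[f["d"]==0]=np.nan
for q in[(330,190),(350,165),(330,208),(340,142)]:print(q,P[q[1],q[0]].round(4))
wfit("sleeve",P,p,r,(.547,-.38),.06,.066,.085,.075)
wfit("shim",P,p,r,(.53,-.385),.05,.033,.05,.039)
wfit("foot",P,p,r,(.53,-.385),.075,.012,.1,.025)
# screws on the foot top, rings near px
E
python3 - <<'E'
import cv2
im=cv2.imread("pics/wrist1.png");cv2.imwrite("pics/w1c.png",cv2.resize(im[110:250,270:410],None,fx=4,fy=4,interpolation=cv2.INTER_CUBIC))
E
```

```text
(330, 190) [ 0.5399 -0.3942  0.0747]
(350, 165) [ 0.5116 -0.3944  0.0382]
(330, 208) [ 0.5602 -0.3642  0.0252]
(340, 142) [ 0.5058 -0.4192  0.0276]
sleeve fit [ 0.5491 -0.3821  0.0305] encl [ 0.5489 -0.3819  0.0318] px [329.7 204.2] 181 z 0.0742
sleeve fit [ 0.5488 -0.3825  0.0144] encl [ 0.5494 -0.3824  0.0156] px [329.6 203.9] 84 z 0.0742
shim fit [ 0.5271 -0.3913  0.0249] encl [ 0.5299 -0.3893  0.0312] px [342.2 168.9] 170 z 0.0384
shim fit [ 0.5501 -0.3757  0.0102] encl [ 0.5516 -0.3755  0.0136] px [331.7 198.8] 60 z 0.0384
foot fit [ 0.537  -0.3833  0.0539] encl [ 0.5398 -0.3831  0.0614] px [336.3 180.8] 294 z 0.0385
foot fit [ 0.5249 -0.3901  0.0087] encl [ 0.5253 -0.3904  0.0125] px [342.2 170.2] 48 z 0.0385
```

View pics/w1c.png

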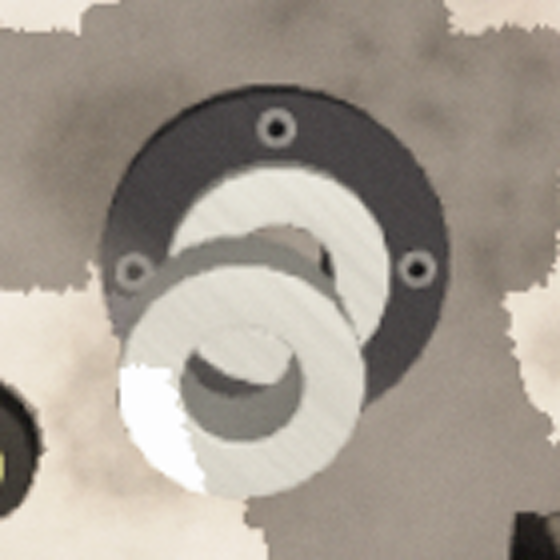

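Run:
```python
from h import *
f=np.load("wrist1.npz");p,r=f["p"],f["r"]
u=np.array([277,135,417])/4+270-.4;v=np.array([128,271,269])/4+110-.4
W=wray(u,v,.025,p,r);print(W.round(4),(W[1]+W[2])/2,np.linalg.norm(W[1]-W[2])/2,np.linalg.norm(W[0]-(W[1]+W[2])/2))
# foot rim arc points (clockwise from lower left to right, top outer edge)
c=np.array([(110,220),(140,160),(190,112),(240,91),(300,90),(350,108),(400,150),(435,205),(447,255),(425,340)])
W=wray(c[:,0]/4+270-.4,c[:,1]/4+110-.4,.025,p,r)[:,:2];print("rim",circ(W))
c=np.array([(172,240),(190,205),(220,180),(270,167),(320,175),(360,203),(385,245),(390,280),(380,320)])
W=wray(c[:,0]/4+270-.4,c[:,1]/4+110-.4,.039,p,r)[:,:2];print("shim",circ(W))
```

```text
[[ 0.5066 -0.42    0.025 ]
 [ 0.5623 -0.4115  0.025 ]
 [ 0.4983 -0.364   0.025 ]] [ 0.53032026 -0.38774403  0.025     ] 0.039840274895353946 0.04003387791423349
rim [ 0.5294 -0.3895  0.0484]
shim [ 0.5305 -0.389   0.0307]
```

Emit:
play_rows --pt "0 0 0 0.002 0.016 -0.02 1" --pt "0 0 0 0 0 -0.04 1" --pt "0 0 0 0 0 -0.04 1" --pt "0 0 0 0 0 -0.03 1" --pt "0 0 0 0 0 0 1"

```text
t: 3.32
eef_pos: [0.5523, -0.3782, 0.0914]
ee_rot: [-3.136, 0.004, -2.211]
force: [-0.7, -0.5, 1.1]
width: 0.0877
```

Emit:
play_rows --pt "0 0 0 -0.003 -0.004 -0.018 1" --pt "0 0 0 0 0 -0.015 1" --pt "0 0 0 0 0 0 1"

```text
t: 3.7
eef_pos: [0.5517, -0.3823, 0.0614]
ee_rot: [-3.13, 0.005, -2.209]
force: [-0.6, 0.1, -0.9]
width: 0.0875
```

Emit:
play_rows --pt "0.003 0.012 0 -0.003 0 -0.005 1" --pt "0 0 0 0 0 0 1"

```text
t: 3.95
eef_pos: [0.5491, -0.3826, 0.0572]
ee_rot: [-3.141, 0.0, -2.209]
force: [-0.6, 0.2, 0.1]
width: 0.0878
```

Emit:
play_rows --pt "0 0 0 0 0 0 0.6" --pt "0 0 0 0 0 0 0.6" --pt "0 0 0 0 0 0 0.6" --pt "0 0 0 0 0 0 0.6" --grip_force 20

```text
t: 4.45
eef_pos: [0.5493, -0.3828, 0.058]
ee_rot: [-3.14, 0.001, -2.209]
force: [0.8, -0.4, -1.1]
width: 0.0617
```

Emit:
play_rows --pt "0 0 0 0 0 0.004 0.6" --pt "0 0 0 0 0 0 0.6" --pt "0 0 0 -0.01 -0.003 0 0.6" --pt "0 0 0 -0.009 -0.003 0 0.6" --pt "0 0 0 0 0 0 0.6"

```text
t: 5.08
eef_pos: [0.528, -0.3888, 0.0613]
ee_rot: [3.141, 0.001, -2.209]
force: [0.2, -0.1, -2.0]
width: 0.0616
```

Emit:
play_rows --pt "0 0 0 0.002 0 0 0.6" --pt "0 0 0 0 0 -0.003 0.6" --pt "0 0 0 0 0 0 0.6"

```text
t: 5.45
eef_pos: [0.5304, -0.389, 0.0583]
ee_rot: [-3.141, 0.001, -2.209]
force: [0.5, 0.3, -2.5]
width: 0.0615
```

Emit:
play_rows --pt "0 0 0 0 0 -0.001 0.6" --pt "0 0 0 0 0 0 0.72" --pt "0 0 0 0 0 0 1" --pt "0 0 0 0 0 0 1" --pt "0 0 0 0 0 0.03 1" --pt "0 0 0 0 0 0.05 1" --pt "0 0 0 0 0 0.05 1" --pt "0 0 0 0 0 0.02 1" --pt "0 0 0 0 0 0 1"

```text
t: 6.58
eef_pos: [0.5305, -0.389, 0.2123]
ee_rot: [-3.141, -0.0, -2.208]
force: [-0.0, -0.0, -0.5]
width: 0.0876
```

Run:
```python
from h import *
s=get_state();print(s["t"],s["eef_pos"],s["ee_rot"]);p,r=s["eef_pos"],s["ee_rot"]
im,d=grab_frame("wrist");cv2.imwrite("pics/w2.png",cv2.resize(im[100:260,250:410],None,fx=3,fy=3,interpolation=cv2.INTER_CUBIC));np.savez("wrist2.npz",im=im,d=d,p=p,r=r)
P=wcloud(d,p,r);P[d==0]=np.nan
wfit("sleeve",P,p,r,(.530,-.389),.06,.066,.085,.075)
```

```text
6.575 [ 0.53047357 -0.38895664  0.21232882] [-3.14062468e+00 -6.19949082e-05 -2.20839155e+00]
sleeve fit [ 0.5311 -0.389   0.0303] encl [ 0.5311 -0.3889  0.0317] px [322.2 191.9] 196 z 0.0742
sleeve fit [ 0.5309 -0.3894  0.0144] encl [ 0.5312 -0.3887  0.0158] px [321.8 192.1] 90 z 0.0742
```

View pics/w2.png

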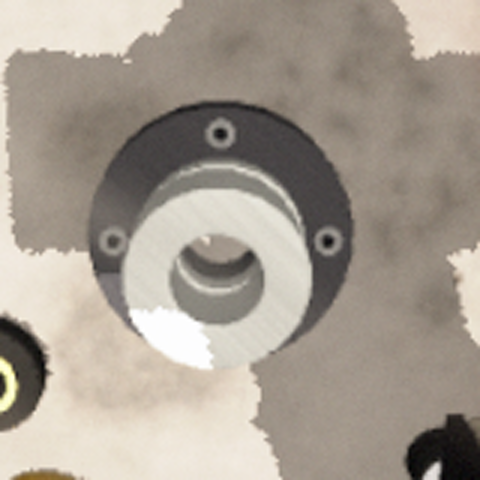

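Run:
```python
from h import *
f=np.load("wrist2.npz");p,r=f["p"],f["r"]
W=wray(np.array([221,112,328])/3+250-.4,np.array([133,240,240])/3+100-.4,.025,p,r)
c=(W[1]+W[2])/2;print(c,np.linalg.norm(W-c,axis=1))
P=np.load("topP.npy")
for u,v in[(250,221),(246,216),(240,212),(225,205),(205,195),(215,235),(195,250),(190,245)]:print(u,v,P[v,u].round(3))
```

```text
[ 0.53024417 -0.38826401  0.025     ] [0.03988299 0.04022559 0.04022559]
250 221 [ 0.576 -0.128  0.008]
246 216 [ 0.588 -0.117 -0.001]
240 212 [ 0.597 -0.102 -0.002]
225 205 [ 0.614 -0.068 -0.001]
205 195 [ 0.637 -0.023  0.009]
215 235 [ 0.547 -0.069  0.097]
195 250 [ 0.516 -0.028  0.097]
190 245 [ 0.527 -0.018  0.098]
```

Emit:
play_rows --pt "0 0 0.08 0.025 0.05 0.008 1" --pt "0 0 0.09 0.025 0.05 0.005 1" --pt "0 0 0.09 0.025 0.05 0 1" --pt "0 0 0.09 0.025 0.05 0 1" --pt "0 0 0.06 0.02 0.04 0 0.8" --pt "0 0 0 0 0 0 0.8"

```text
t: 7.38
eef_pos: [0.6489, -0.141, 0.2137]
ee_rot: [3.128, -0.003, -1.789]
force: [-0.7, -1.3, 0.3]
width: 0.0734
```

Run:
```python
from h import *
s=get_state();print(s["t"],s["eef_pos"],s["ee_rot"]);p,r=s["eef_pos"],s["ee_rot"]
im,d=grab_frame("wrist");cv2.imwrite("pics/w3.png",im);np.savez("wrist3.npz",im=im,d=d,p=p,r=r)
P=wcloud(d,p,r);P[d==0]=np.nan
wfit("long",P,p,r,(.657,-.139),.04,.107,.135,.118)
wfit("short",P,p,r,(.606,-.212),.04,.078,.1,.088)
```

```text
7.375 [ 0.64892941 -0.14097297  0.21371536] [ 3.12778893e+00 -2.60148622e-03 -1.78856006e+00]
long fit [ 0.6588 -0.1386  0.0207] encl [ 0.659  -0.1388  0.022 ] px [309.7 211.3] 145 z 0.1173
long fit [ 0.6511 -0.1556  0.0008] encl [ 0.6511 -0.1556  0.0009] px [314. 191.] 4 z 0.1173
short fit [ 0.6079 -0.2106  0.0202] encl [ 0.6077 -0.2107  0.0212] px [348.8 112.1] 138 z 0.0875
short fit [ 0.6075 -0.2241  0.0009] encl [ 0.6075 -0.2241  0.001 ] px [346.  97.] 4 z 0.0875
```

View pics/w3.png

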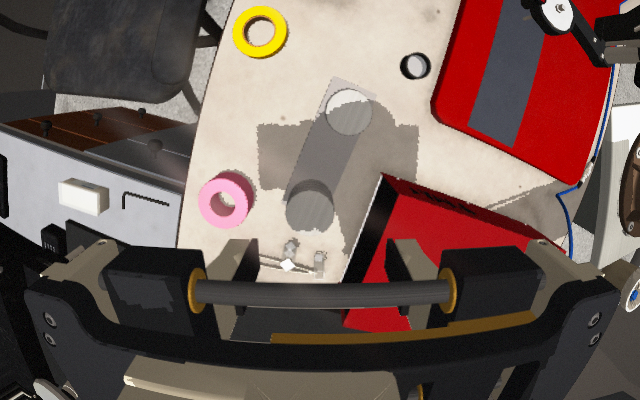

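Emit:
play_rows --pt "0 -0.01 0 0.009 0.002 -0.03 0.8" --pt "0 0 0 0 0 -0.035 0.8" --pt "0 0 0 0 0 -0.02 0.8" --pt "0 0 0 0 0 0 0.8"

```text
t: 7.92
eef_pos: [0.6539, -0.1437, 0.1229]
ee_rot: [3.132, -0.002, -1.796]
force: [-0.4, -0.5, 0.4]
width: 0.0698
```

Emit:
play_rows --pt "0 -0.009 0 0.004 0.005 0 0.8" --pt "0 0 0 0 0 -0.02 0.8" --pt "0 0 0 0 0 0 0.8"

```text
t: 8.3
eef_pos: [0.6593, -0.1398, 0.1053]
ee_rot: [-3.138, 0.001, -1.798]
force: [0.2, -0.2, -0.4]
width: 0.0702
```

Emit:
play_rows --pt "0 0 0 -0.001 0.001 -0.011 0.8" --pt "0 0 0 0 0 0 0.8" --pt "0 0 0 0 0 0 0.4" --pt "0 0 0 0 0 0 0.4" --pt "0 0 0 0 0 0 0.4" --pt "0 0 0 0 0 0 0.4" --grip_force 25

```text
t: 9.05
eef_pos: [0.6602, -0.1387, 0.0974]
ee_rot: [-3.132, 0.002, -1.797]
force: [0.7, -0.0, -1.2]
width: 0.0418
```

Emit:
play_rows --pt "0 0 0 0 0 0.015 0.4" --pt "0 0 0 0 0 0.02 0.4" --pt "0 0 0 0 0 0.035 0.4" --pt "0 0 0 0 0 0.05 0.4" --pt "0 0 0 0 0 0.015 0.4" --pt "0 0 0 0 0 0 0.4"

```text
t: 9.8
eef_pos: [0.659, -0.1389, 0.2398]
ee_rot: [-3.133, 0.001, -1.797]
force: [0.5, -0.2, -2.0]
width: 0.0421
```

Emit:
play_rows --pt "0 0 -0.05 -0.012 -0.024 0 0.4" --pt "0 0 -0.08 -0.022 -0.044 0 0.4" --pt "0 0 -0.08 -0.024 -0.046 0 0.4" --pt "0 0 -0.08 -0.024 -0.046 0 0.4" --pt "0 0 -0.08 -0.022 -0.044 0 0.4" --pt "0 0 -0.04 -0.014 -0.026 0 0.4" --pt "0 0 0 0 0 0 0.4"

```text
t: 10.68
eef_pos: [0.5285, -0.3766, 0.2285]
ee_rot: [3.133, -0.002, -2.229]
force: [-0.0, 0.9, -1.6]
width: 0.0418
```

Run:
```python
from h import *
s=get_state();print(s["t"],s["eef_pos"],s["ee_rot"]);p,r=s["eef_pos"],s["ee_rot"]
im,d=grab_frame("wrist");cv2.imwrite("pics/w4.png",im);np.savez("wrist4.npz",im=im,d=d,p=p,r=r)
im,d=grab_frame("scene");cv2.imwrite("pics/s4.png",im)
im,d=grab_frame("top");cv2.imwrite("pics/t4.png",im)
```

```text
10.675 [ 0.52845615 -0.37656967  0.22845739] [ 3.13335588e+00 -2.38284629e-03 -2.22891904e+00]
```

View pics/w4.png

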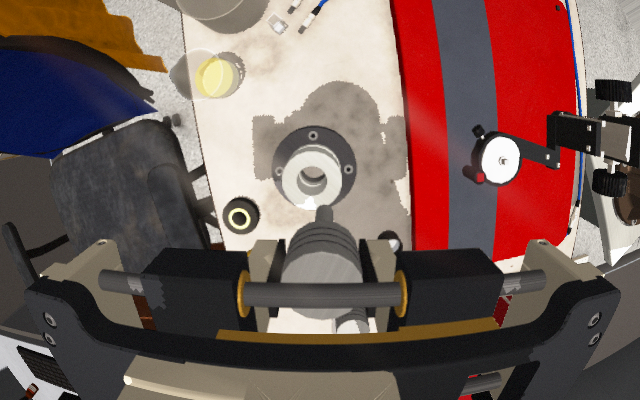

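View pics/s4.png

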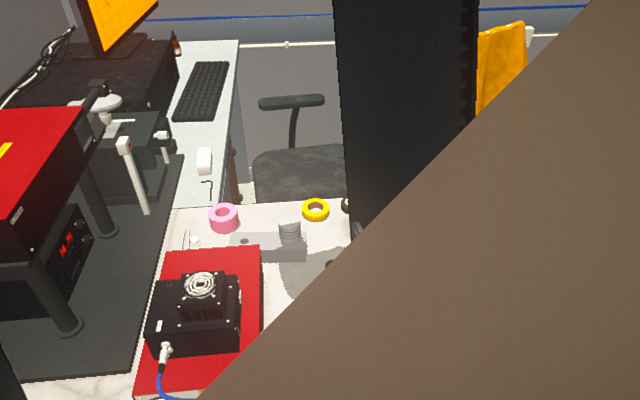

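Run:
```python
from h import *
f=np.load("wrist4.npz");p,r=f["p"],f["r"]
im=f["im"];cv2.imwrite("pics/w4c.png",cv2.resize(im[140:300,250:410],None,fx=4,fy=4,interpolation=cv2.INTER_CUBIC))
for v in(206,209,212):print(wray(np.array([325]),np.array([v]),.139,p,r)-p)
P=wcloud(f["d"],p,r);P[f["d"]==0]=np.nan
wfit("sleeve",P,p,r,(.530,-.389),.06,.066,.085,.075)
# shank points
m=(P[...,2]>.13)&(P[...,2]<.2)&(np.hypot(P[...,0]-p[0],P[...,1]-p[1])<.015)
v,u=np.where(m);print(len(v),u.min(),u.max(),v.min(),v.max(),P[m].mean(0)-p)
```

```text
[[-0.0039051  -0.00049532 -0.08945739]]
[[-0.0023395   0.00154695 -0.08945739]]
[[-0.00076313  0.00360352 -0.08945739]]
sleeve fit [ 0.5311 -0.3891  0.0301] encl [ 0.5309 -0.3884  0.0315] px [311.2 180.3] 187 z 0.0742
sleeve fit [ 0.5311 -0.3889  0.0146] encl [ 0.5316 -0.3883  0.0161] px [311.3 180.2] 88 z 0.0742
259 315 332 205 221 [-0.00374356 -0.00224998 -0.0693656 ]
```

View pics/w4c.png

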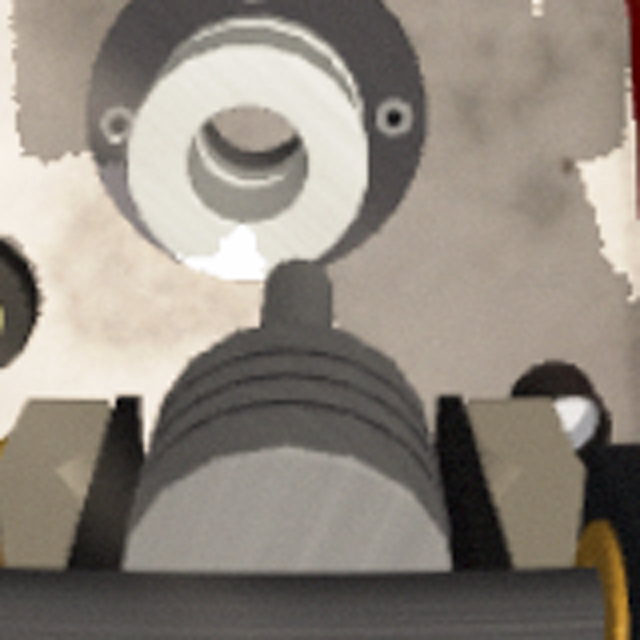

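Emit:
play_rows --pt "-0.011 -0.014 0 0.002 -0.01 -0.01 0.4" --pt "0 0 0 0 -0.005 -0.02 0.4" --pt "0 0 0 0 0 -0.01 0.4" --pt "0 0 0 0 0 0 0.4"

```text
t: 11.32
eef_pos: [0.5344, -0.3864, 0.1877]
ee_rot: [-3.131, -0.002, -2.22]
force: [-0.4, -0.0, -0.9]
width: 0.0413
```

Run:
```python
from h import *
s=get_state();print(s["t"],s["eef_pos"],s["ee_rot"],s["force"]);p,r=s["eef_pos"],s["ee_rot"]
im,d=grab_frame("wrist");np.savez("wrist5.npz",im=im,d=d,p=p,r=r)
cv2.imwrite("pics/w5c.png",cv2.resize(im[120:280,250:410],None,fx=4,fy=4,interpolation=cv2.INTER_CUBIC))
P=wcloud(d,p,r);P[d==0]=np.nan
wfit("sleeve",P,p,r,(.530,-.389),.06,.066,.085,.075)
```

```text
11.325 [ 0.53435937 -0.38640727  0.18768112] [-3.13069280e+00 -1.94595708e-03 -2.21950425e+00] [-0.40628043 -0.04662078 -0.85121355]
sleeve fit [ 0.5301 -0.3901  0.0257] encl [ 0.5312 -0.3892  0.0314] px [325. 193.] 293 z 0.0743
sleeve fit [ 0.5234 -0.4134  0.0009] encl [ 0.5234 -0.4134  0.001 ] px [315. 169.] 4 z 0.0743
```

View pics/w5c.png

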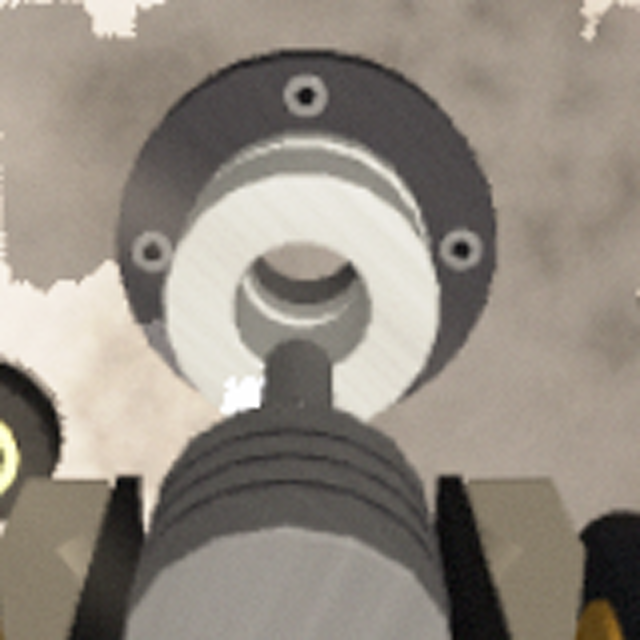

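Run:
```python
from h import *
f=np.load("wrist5.npz");p,r=f["p"],f["r"]
e=wray(np.array([324.3]),np.array([205.]),p[2]-.089,p,r)[0]
c=e[:2]+.007*-np.array([np.cos(r[2]),np.sin(r[2])]);print(e,c,"need",np.array([.5311,-.3889])-c)
print("tip from tcp",c-p[:2])
```

```text
[ 0.53166775 -0.38909434  0.09868112] [ 0.53589685 -0.38351628] need [-0.00479685 -0.00538372]
tip from tcp [0.00153748 0.00289099]
```

Emit:
play_rows --pt "0 0 0 -0.004 -0.005 0 0.4" --pt "0 0 0 0 0 -0.012 0.4" --pt "0 0 0 0 0 0 0.4"

```text
t: 11.75
eef_pos: [0.5311, -0.3917, 0.177]
ee_rot: [-3.128, -0.001, -2.219]
force: [0.1, 0.6, -1.2]
width: 0.0416
```

Emit:
play_rows --pt "0 0 0 -0.001 0 -0.012 0.4" --pt "0 0 0 0 0 -0.012 0.4" --pt "0 0 0 0 0 -0.012 0.4" --pt "0 0 0 0 0 0 0.4"

```text
t: 12.25
eef_pos: [0.5295, -0.3916, 0.1377]
ee_rot: [-3.129, -0.002, -2.219]
force: [-0.7, 0.4, -1.8]
width: 0.0416
```

Emit:
play_rows --pt "0 0 0 0.001 0.001 -0.012 0.4" --pt "0 0 0 0 0 -0.012 0.4" --pt "0 0 0 0 0 -0.006 0.4" --pt "0 0 0 0 0 0 0.4"

```text
t: 12.75
eef_pos: [0.5308, -0.3905, 0.1056]
ee_rot: [-3.129, -0.002, -2.219]
force: [0.1, 0.6, -1.3]
width: 0.0417
```

Emit:
play_rows --pt "0 0 0 0 0 -0.005 0.4" --pt "0 0 0 0 0 -0.004 0.4" --pt "0 0 0 0 0 0 0.4"

```text
t: 13.12
eef_pos: [0.5312, -0.3907, 0.0966]
ee_rot: [-3.128, -0.001, -2.219]
force: [0.2, -0.3, -1.6]
width: 0.0417
```

Emit:
play_rows --pt "0 0 0 0 0 -0.0015 0.4" --pt "0 0 0 0 0 0 0.4"

```text
t: 13.38
eef_pos: [0.5314, -0.3908, 0.0954]
ee_rot: [-3.127, -0.001, -2.219]
force: [0.5, 0.3, -1.8]
width: 0.0413
```

Emit:
play_rows --pt "0 0 0 0 0 -0.001 0.4" --pt "0 0 0 0 0 -0.001 0.4" --pt "0 0 0 0 0 0 0.4"

```text
t: 13.75
eef_pos: [0.5317, -0.391, 0.0946]
ee_rot: [-3.126, -0.001, -2.218]
force: [0.1, 0.4, -1.1]
width: 0.0418
```

Nearly seated (within about 1 mm); release gently and back off upward.

Emit:
play_rows --pt "0 0 0 0 0 -0.001 0.4" --pt "0 0 0 0 0 0 0.52" --pt "0 0 0 0 0 0 0.7" --pt "0 0 0 0 0 0 0.85" --pt "0 0 0 0 0 0 0.85"

```text
t: 14.38
eef_pos: [0.5321, -0.3913, 0.0942]
ee_rot: [-3.125, -0.001, -2.218]
force: [-0.3, 0.5, 0.2]
width: 0.0703
```

Emit:
play_rows --pt "0 0 0 0 0 0.02 0.85" --pt "0 0 0 0 0 0.04 0.85" --pt "0 0 0 0 0 0.05 0.85" --pt "0 0 0 0 0 0.05 0.85" --pt "0 0 0 0 0 0 0.85"

```text
t: 15.0
eef_pos: [0.5307, -0.391, 0.2576]
ee_rot: [-3.127, -0.002, -2.218]
force: [0.6, 0.2, -0.9]
width: 0.0746
```

Run:
```python
from h import *
s=get_state();print(s["t"],s["eef_pos"],s["ee_rot"],s["force"]);p,r=s["eef_pos"],s["ee_rot"]
im,d=grab_frame("wrist");np.savez("wrist6.npz",im=im,d=d,p=p,r=r)
cv2.imwrite("pics/w6c.png",cv2.resize(im[100:260,240:400],None,fx=4,fy=4,interpolation=cv2.INTER_CUBIC))
P=wcloud(d,p,r);P[d==0]=np.nan
wfit("pinhead",P,p,r,(.530,-.389),.05,.1,.14,.115)
wfit("sleeve",P,p,r,(.530,-.389),.05,.066,.085,.075)
```

```text
15.0 [ 0.53068807 -0.39098846  0.25760016] [-3.12742209e+00 -2.48790387e-03 -2.21826925e+00] [ 0.56036889  0.19096399 -0.89976061]
pinhead fit [ 0.5319 -0.3916  0.0209] encl [ 0.5319 -0.3917  0.0223] px [323.3 190.7] 128 z 0.1143
pinhead fit [ 0.5333 -0.409   0.001 ] encl [ 0.5333 -0.409   0.0011] px [311. 178.] 4 z 0.1143
sleeve fit [ 0.531  -0.3894  0.027 ] encl [ 0.5309 -0.3891  0.0311] px [326.3 174.2] 206 z 0.0743
sleeve fit [ 0.5103 -0.3976  0.0011] encl [ 0.5103 -0.3976  0.0012] px [336. 165.] 4 z 0.0743
```

View pics/w6c.png

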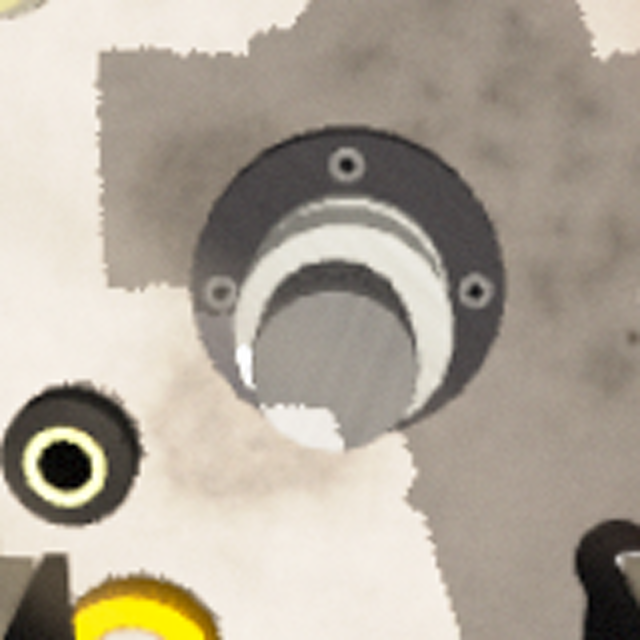

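Run:
```python
from h import *
im,d=grab_frame("top");cv2.imwrite("pics/t6.png",im)
print(job_done())
```

```text
the job is handed in; nothing more can be done
None
```

View pics/t6.png

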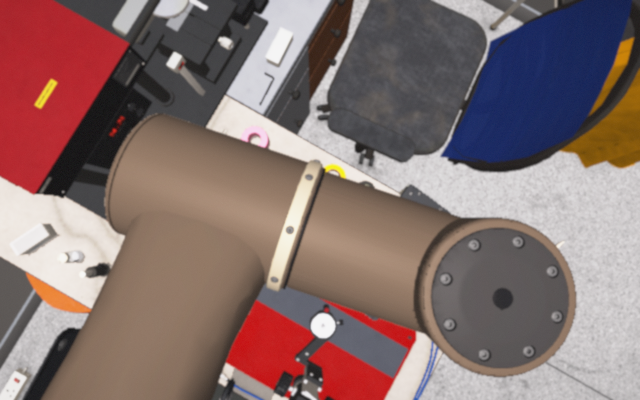

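The job is done and handed in at about 15 s. I gripped the sleeve, lifted it about 4 mm and shifted it about 20 mm onto the foot's axis. Then I took the long pin out of the block, lowered it through sleeve, shim and foot, and let go.

- **Sleeve:** after I placed it, the wrist camera put its centre within about 1 mm of the foot's axis, and it was still there after the pin went in.
- **Pin:** the head's top measured 40 mm above the sleeve's top, so the head rests on the sleeve. The head sits about 2.5 mm off the hole's centre, which is within the 8 mm of play. I felt no contact while lowering the pin.
- **Short pin:** it stayed in the block, last seen there in the scene view during the carry. I could not recheck it at the end, because the arm blocks the last top view and I took no last scene view.
- **Release:** the gripper was open and well above the stack when I handed in. The largest force I read was about 2.5 N.
- **Disagreement:** the first scene-camera estimates differed from the top and wrist cameras by 5–10 mm. I used the wrist camera, and the top camera agreed with it to within about 2 mm.

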